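# Find the full parts box by its weight and clip its lid down

### The job

Two look-alike storage boxes with blue lids and open orange clips stand on the desk; one is full and one is empty. Lift a box clear of the desk to feel which one is the full one, set it back upright on the mat, then fold all four clips of the full box down until each snaps fully shut. Leave the empty box's clips open, both boxes standing flat on the mat, and the small things around them (jar, USB stick, mouse, earbud case) where they are.

Things in the scene. Friction and masses are not known exactly. Their poses are not given: they have to be found in the camera images.
- box_a: One of two look-alike loose boxes on the mat: opaque grey body 56 (x) by 116 (y) mm, 42 high, with a shut blue lid 60 by 120 mm, top at 51 mm (lid and body are one piece). Four orange clip flaps on the lid rim: two on the front, one on each end. Origin: centre of the underside, z up, y along the length, -x is the front, facing the robot within 0.5 rad; black hinges stand out to 34 mm on the +x back.
- box_a_grip (a point): Point at the middle of box_a, 25 mm above its underside; axes as the box. Grip the box here across x: 56 mm wide, 50 mm of free wall between the two front clips. The full box weighs 0.5 to 0.8 kg in all, the empty one 0.15 to 0.30 kg; which of box_a and box_b is full changes from run to run and cannot be seen. Mat below is hard.
- box_a_clip1 (a joint): Hinge (rad) of box_a's front clip nearest the box's left (+y) end: orange flap 26 wide, 24 long, 4 mm thick, hinged at (-33, +38, 45) mm in the box frame. 0: sticks out level to the box's -x; grows as it folds down; 1.57: shut, hanging flat on the box side, outer face 2 mm outside the hinge line. From 0.7 to 1.25 a spring pushes it back (up to 3 N at its end) to about 0.7; beyond it snaps shut and holds.
- box_a_clip2 (a joint): Hinge (rad) of box_a's front clip nearest the box's right (-y) end: orange flap 26 wide, 24 long, 4 mm thick, hinged at (-33, -38, 45) mm in the box frame. 0: sticks out level to the box's -x; grows as it folds down; 1.57: shut, hanging flat on the box side, outer face 2 mm outside the hinge line. From 0.7 to 1.25 a spring pushes it back (up to 3 N at its end) to about 0.7; beyond it snaps shut and holds.
- box_a_clip3 (a joint): Hinge (rad) of box_a's clip of the left (+y) end: orange flap 26 wide, 24 long, 4 mm thick, hinged at (0, +63, 45) mm in the box frame. 0: sticks out level to the box's +y; grows as it folds down; 1.57: shut, hanging flat on the box side, outer face 2 mm outside the hinge line. From 0.7 to 1.25 a spring pushes it back (up to 3 N at its end) to about 0.7; beyond it snaps shut and holds.
- box_a_clip4 (a joint): Hinge (rad) of box_a's clip of the right (-y) end: orange flap 26 wide, 24 long, 4 mm thick, hinged at (0, -63, 45) mm in the box frame. 0: sticks out level to the box's -y; grows as it folds down; 1.57: shut, hanging flat on the box side, outer face 2 mm outside the hinge line. From 0.7 to 1.25 a spring pushes it back (up to 3 N at its end) to about 0.7; beyond it snaps shut and holds.
- box_b: One of two look-alike loose boxes on the mat: opaque grey body 56 (x) by 116 (y) mm, 42 high, with a shut blue lid 60 by 120 mm, top at 51 mm (lid and body are one piece). Four orange clip flaps on the lid rim: two on the front, one on each end. Origin: centre of the underside, z up, y along the length, -x is the front, facing the robot within 0.5 rad; black hinges stand out to 34 mm on the +x back.
- box_b_grip (a point): Point at the middle of box_b, 25 mm above its underside; axes as the box. Grip the box here across x: 56 mm wide, 50 mm of free wall between the two front clips. The full box weighs 0.5 to 0.8 kg in all, the empty one 0.15 to 0.30 kg; which of box_a and box_b is full changes from run to run and cannot be seen. Mat below is hard.
- box_b_clip1 (a joint): Hinge (rad) of box_b's front clip nearest the box's left (+y) end: orange flap 26 wide, 24 long, 4 mm thick, hinged at (-33, +38, 45) mm in the box frame. 0: sticks out level to the box's -x; grows as it folds down; 1.57: shut, hanging flat on the box side, outer face 2 mm outside the hinge line. From 0.7 to 1.25 a spring pushes it back (up to 3 N at its end) to about 0.7; beyond it snaps shut and holds.
- box_b_clip2 (a joint): Hinge (rad) of box_b's front clip nearest the box's right (-y) end: orange flap 26 wide, 24 long, 4 mm thick, hinged at (-33, -38, 45) mm in the box frame. 0: sticks out level to the box's -x; grows as it folds down; 1.57: shut, hanging flat on the box side, outer face 2 mm outside the hinge line. From 0.7 to 1.25 a spring pushes it back (up to 3 N at its end) to about 0.7; beyond it snaps shut and holds.
- box_b_clip3 (a joint): Hinge (rad) of box_b's clip of the left (+y) end: orange flap 26 wide, 24 long, 4 mm thick, hinged at (0, +63, 45) mm in the box frame. 0: sticks out level to the box's +y; grows as it folds down; 1.57: shut, hanging flat on the box side, outer face 2 mm outside the hinge line. From 0.7 to 1.25 a spring pushes it back (up to 3 N at its end) to about 0.7; beyond it snaps shut and holds.
- box_b_clip4 (a joint): Hinge (rad) of box_b's clip of the right (-y) end: orange flap 26 wide, 24 long, 4 mm thick, hinged at (0, -63, 45) mm in the box frame. 0: sticks out level to the box's -y; grows as it folds down; 1.57: shut, hanging flat on the box side, outer face 2 mm outside the hinge line. From 0.7 to 1.25 a spring pushes it back (up to 3 N at its end) to about 0.7; beyond it snaps shut and holds.
- parts_jar: Small round jar with a black cap, 50 mm across, 48 mm high; bystander. Origin at the centre of the underside, z up.
- usb_stick: Grey USB stick lying flat, 57x18x8 mm; bystander. Origin at the centre of the underside, z up.
- mouse: Black computer mouse, 120x59x39 mm; bystander. Origin at the centre of the underside, z up.
- earbud_case: White earbud case, 47x58x25 mm; bystander. Origin at the centre of the underside, z up.

How it is judged:
By the outcome, as a careful person would: the job done as asked, in the order asked, and still so for the second after the job is handed in, with the robot touching nothing.
It also fails if it takes over 48 s, if anything falls off the work surface, if the arm or the gripper's body presses on something with over 40 N, if the wrist force passes 120 N, or if a joint passes its speed limit or range.

### The arm

A 7-joint arm with a two-finger parallel gripper is mounted at the origin on a cart in front of the work surface, level with it; the furniture and walls round the work are solid. World frame = base frame: x ahead of the robot, y to its left, z up, the work surface at z = 0. Lengths are in m, angles in rad, forces in N, time in s.
With the tool pointing down it reaches from about 0.4 to 0.85 m from the base axis. Payload 6.9 kg.
Tool frame: the origin (TCP) lies at the very end of the fingers, on their centre line; the grasp point (between the pads) lies r.grip_point_offset behind it (r.grip_point_offset is the distance from the TCP to the grasp point, in m); z points along the fingers, y is the line along which they close (so a half turn about z gives the same grasp; the last joint's range is limited). The gripper opens to 85 mm and grips with 20 to 120 N. Pads are 22 mm wide; open, the fingers measure 114 mm over their backs; the gripper's body (76 mm by 85 mm) begins 54 mm behind the grasp point. The pads swing forward as they close: fully open they stand 13 mm farther back than shut.
Start: joints at [-1.155, 0.507, -0.238, 1.5, 0.126, 1.149, -0.155], TCP at [0.191, 0.595, 0.202] pointing down, gripper open.
Joint ranges: [-3.08, 3.08], [-0.24, 2.05], [-1.43, 1.35], [0, 2.5], [-1.52, 4.66], [0.17, 1.96], [-2.89, 2.89]. Speed limits (rad/s): [2.39, 2.39, 3.14, 3.14, 3.14, 3.14, 3.14].

### API

Orientations are given as a unit quaternion [x, y, z, w].
In Python, from workcell import r gives the robot as it stands.
- The arm moves only by the tool play_rows, never from a script. Its argument "series" is text: rows parted by semicolons, each of 7 numbers parted by spaces: the turn, a rotation vector about the tool's x, y, z in rad, then the shift along the tool's x, y, z in cm, then the opening, from 0 (shut) to 1 (fully open). A call has 1 to 12 rows; each row is the pose to reach, as a shift and turn from the pose commanded when the call began, along the tool's axes at that moment; what a row does not reach only later rows make up. A row lasts 1/10 s, in which the tool goes at most 50 mm and 8.59 degrees, less where a joint would pass 70% of its speed; a pose out of reach is approached as far as the arm can. A call with a gripper value outside its range is refused whole. The fingers move at their own pace and stop on an object; "newtons" is the grip in N (left out, the last holds). Time passes only in rows, so rows that repeat a pose let the fingers close. It gives the time, the measured TCP pose, the force, the opening and the grip force at its end, in the units of the state.
- r.get_state(): the state, without advancing time (a new reading comes with each control period).
- r.get_image(name): name is "scene" or "side" or "wrist"; returns a dict with "image" (480x640x3 uint8, red, green, blue), "fx", "fy", "cx", "cy" (pixels), "extrinsics" (4x4, takes a point from world to camera coordinates); the wrist camera has in their place "mount" (4x4, takes a point from camera to tool coordinates, whose origin is the TCP and whose axes are the flange's). Camera axes: x right, y up, looking along -z (the intrinsics and any distortion apply to the point x, -y, -z); pixel columns grow to the right and rows downward; lengths in m; the calibration is good to about 2 mm. A picture is of the moment at which its call begins: read the wrist's pose just before it. There is no depth.
- r.close_job(): hands the job in; it is judged then, once.
The state is a dict: "time": time; "joints": joint angles; "joint_vel": joint speeds; "tau": joint torques, N m; "tcp_pos": TCP position; "tool_rot": TCP orientation; "wrist_force": force on the tool from outside, world axes, zero at the start; "torque": the same for the moment, N m; "width": finger opening in m; "finger_force": force on a finger pad.
Only numpy, scipy, OpenCV 4.12 (cv2) and the standard library are available. Lean on these libraries where they do the work, as an engineer would, in place of code of your own. Each camera call takes 0.05 s, during which the arm holds its last target. There are 200 camera calls.

## Working session

There is one attempt and no reset: what is moved stays moved. The work goes in short steps, Python scripts to look and compute and a tool call to move; the robot and the scene stay as the last step left them, time stands still between calls to the robot, and variables do not carry over. Pictures are saved under pics/ and viewed, at most 10 in all, crops included, and the job is handed in when it is done.

Besides the shell and the picture viewer there is one more tool, called after ">>>" as name(argument=value, ...) on one line, values as JSON. play_rows: Moves the arm, as the interface text tells. Its arguments: {"type":"object","properties":{"series":{"type":"string"},"newtons":{"type":"number"}},"required":["series"]}

```bash
mkdir -p pics; ls; python3 - <<'E'
from workcell import r
import cv2,numpy as np
s=r.get_state();print({k:np.round(v,4).tolist() for k,v in s.items()}, r.grip_point_offset)
for n in("scene","side","wrist"):
    d=r.get_image(n);cv2.imwrite(f"pics/{n}0.png",d["image"][:,:,::-1])
    print(n,{k:np.round(v,4).tolist() for k,v in d.items() if k!="image"})
E
```

```text
pics
{'time': 0.0, 'joints': [-1.1545, 0.5083, -0.2375, 1.5012, 0.1257, 1.1489, -0.1548], 'joint_vel': [-0.0006, -0.0005, 0.0015, -0.0004, 0.0004, 0.0, -0.0004], 'tau': [0.0002, -62.0599, -2.1863, -24.9665, 0.0128, 0.0121, 0.0], 'tcp_pos': [0.1911, 0.5945, 0.2012], 'tool_rot': [0.1548, 0.9879, -0.0009, -0.0001], 'wrist_force': [0.1111, 0.0965, 0.5968], 'torque': [0.0137, 0.0138, 0.015], 'finger_force': 0.0, 'width': 0.0853} 0.0187
scene {'fx': 511.5845, 'fy': 511.5845, 'cx': 325.857, 'cy': 231.6656, 'extrinsics': [[0.8894, -0.4571, 0.0024, -0.5083], [0.2047, 0.4028, 0.8921, -0.1444], [-0.4088, -0.793, 0.4518, -1.144], [0.0, 0.0, 0.0, 1.0]]}
side {'fx': 571.4952, 'fy': 571.4952, 'cx': 313.2826, 'cy': 237.4142, 'extrinsics': [[0.9192, -0.3934, -0.0182, -0.5279], [0.257, 0.5644, 0.7845, -0.1383], [-0.2983, -0.7258, 0.6199, -1.0796], [0.0, 0.0, 0.0, 1.0]]}
wrist {'fx': 372.1429, 'fy': 372.1429, 'cx': 312.5704, 'cy': 238.723, 'mount': [[0.0008, 0.9511, 0.3088, 0.0794], [1.0, -0.0008, -0.0, 0.0005], [0.0002, 0.3088, -0.9511, -0.1733], [0.0, 0.0, 0.0, 1.0]]}
```

View pics/scene0.png

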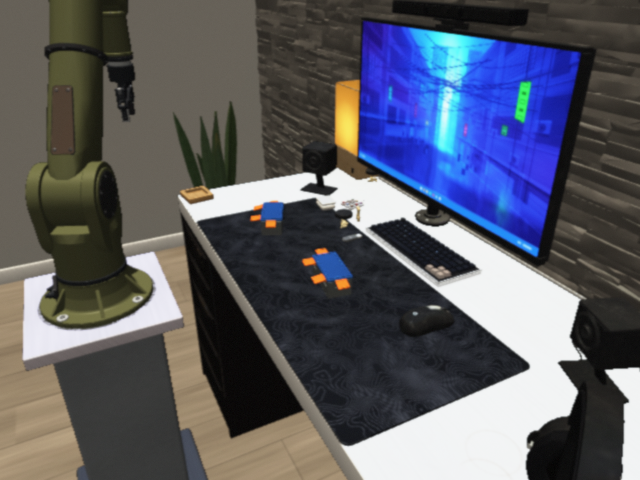

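View pics/side0.png

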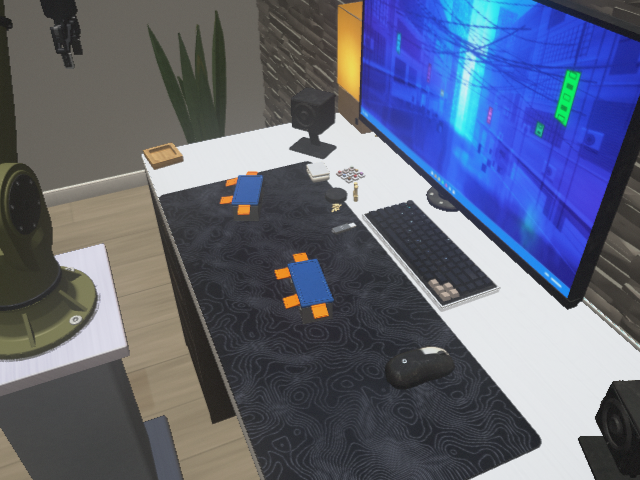

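The side view shows box 1 with its lid at about (308,283) and box 2 at about (247,190). The jar is near (337,195), the USB stick at (343,227), the mouse at (420,367) and the earbud case at (317,171). All the clips are open. I'll fit the lid poses using both cameras.

```bash
cat > h.py <<'E'
import numpy as np,cv2
from scipy.optimize import minimize
from scipy.spatial.transform import Rotation as R
def wrist_ext(s,d):
    T=np.eye(4);T[:3,:3]=R.from_quat(s["tool_rot"]).as_matrix();T[:3,3]=s["tcp_pos"]
    return np.linalg.inv(T@d["mount"])
def proj(P,d,E):
    c=np.c_[P,np.ones(len(P))]@E.T
    return np.c_[d["cx"]+d["fx"]*c[:,0]/-c[:,2], d["cy"]-d["fy"]*c[:,1]/-c[:,2]]
def unproj(uv,z,d,E):
    uv=np.atleast_2d(uv).astype(float);I=np.linalg.inv(E)
    ray=np.c_[(uv[:,0]-d["cx"])/d["fx"],-(uv[:,1]-d["cy"])/d["fy"],-np.ones(len(uv))]@I[:3,:3].T
    return I[:3,3]+ray*((z-I[2,3])/ray[:,2])[:,None]
def blue(im):
    h=cv2.cvtColor(im,cv2.COLOR_RGB2HSV);return cv2.inRange(h,(98,110,50),(118,255,255))
def orange(im):
    h=cv2.cvtColor(im,cv2.COLOR_RGB2HSV);return cv2.inRange(h,(5,170,120),(20,255,255))
LID=np.array([[a*.03,b*.06,z] for a in(-1,1) for b in(-1,1) for z in(.042,.051)])
def put(p,P): 
    c,s=np.cos(p[2]),np.sin(p[2]);return np.c_[p[0]+c*P[:,0]-s*P[:,1],p[1]+s*P[:,0]+c*P[:,1],P[:,2]]
def fit(views,p0):
    # views: (d,E,bluemask uint8 of this box)
    def cost(q):
        t=0
        for d,E,m in views:
            h=cv2.convexHull(proj(put((q[0],q[1],q[2]),LID),d,E).astype(np.float32))
            k=np.zeros(m.shape,np.uint8);cv2.fillConvexPoly(k,np.round(h*16).astype(np.int32),255,shift=4,lineType=cv2.LINE_AA)
            t+=np.abs(k.astype(float)-m).sum()/255
        return t
    S=np.array([p0]+[np.add(p0,e) for e in([.01,0,0],[0,.01,0],[0,0,.15])])
    o=minimize(cost,p0,method="Nelder-Mead",options=dict(initial_simplex=S,xatol=1e-4,fatol=.1));
    S=np.array([o.x]+[np.add(o.x,e) for e in([.004,0,0],[0,.004,0],[0,0,.05])])
    o=minimize(cost,o.x,method="Nelder-Mead",options=dict(initial_simplex=S,xatol=1e-4,fatol=.1));return o.x,o.fun
E
python3 - <<'E'
from workcell import r
from h import *
V={n:r.get_image(n) for n in("scene","side")}
seeds={"scene":[(332,265),(271,211)],"side":[(308,283),(247,190)]}
for i in(0,1):
    vs=[]
    for n,d in V.items():
        _,L=cv2.connectedComponents(blue(d["image"]));u,v=seeds[n][i]
        m=((L==L[v,u])*255).astype(np.uint8);E=np.array(d["extrinsics"]);vs.append((d,E,m))
        ys,xs=np.nonzero(m);c=unproj([xs.mean(),ys.mean()],.048,d,E)[0];print(n,(m>0).sum(),c)
    print(i,fit(vs,[c[0],c[1],0]), [fit([w],[c[0],c[1],0]) for w in vs])
d=V["side"];E=d["extrinsics"]
print("usb,jar,case,mouse",unproj([(343,227),(337,190),(317,171),(420,367)],.02,d,np.array(E)).round(3).tolist())
E
```

```text
scene 737 [ 0.48960698 -0.19159052  0.048     ]
side 1435 [ 0.48625843 -0.19125917  0.048     ]
0 (array([ 0.48923233, -0.18325357, -0.17752926]), np.float64(433.035294117647)) [(array([ 0.4918166 , -0.18298186, -0.18740283]), np.float64(172.44313725490196)), (array([ 0.4884909 , -0.18281364, -0.17533073]), np.float64(247.4156862745098))]
scene 361 [0.48004484 0.15158081 0.048     ]
side 743 [0.47751157 0.15360014 0.048     ]
1 (array([ 0.48293755,  0.16198796, -0.40094271]), np.float64(349.10196078431375)) [(array([ 0.48508401,  0.16505508, -0.39752916]), np.float64(138.0705882352941)), (array([ 0.48094925,  0.16472449, -0.39371077]), np.float64(199.90196078431373))]
usb,jar,case,mouse [[0.631, -0.031, 0.02], [0.681, 0.105, 0.02], [0.671, 0.203, 0.02], [0.583, -0.424, 0.02]]
```

View pics/wrist0.png

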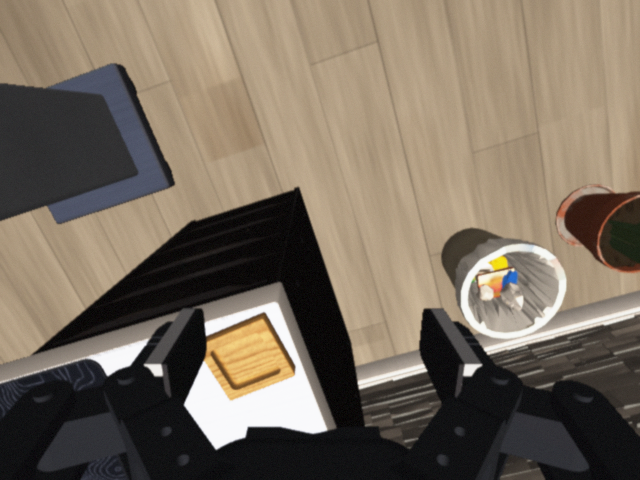

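```bash
cat >> h.py <<'E'
def row(s,pos,th):
    "row numbers (rotvec, cm) from state s to a tool-down pose with tool y at world angle th"
    A=R.from_quat(s["tool_rot"]);x=[-np.sin(th),np.cos(th),0];y=[np.cos(th),np.sin(th),0]
    B=R.from_matrix(np.array([x,y,[0,0,-1]]).T)
    print(np.round((A.inv()*B).as_rotvec(),3),np.round(A.inv().apply(np.subtract(pos,s["tcp_pos"]))*100,2))
E
python3 - <<'E'
from workcell import r
from h import *
row(r.get_state(),[.483,.163,.16],-.40)
E
```

```text
[-1.00e-03  1.00e-03  1.66e+00] [-41.   -32.18   4.19]
```

>>> play_rows(series="0 0 1.66 -41 -32.2 4.2 1;0 0 1.66 -41 -32.2 4.2 1;0 0 1.66 -41 -32.2 4.2 1;0 0 1.66 -41 -32.2 4.2 1;0 0 1.66 -41 -32.2 4.2 1;0 0 1.66 -41 -32.2 4.2 1;0 0 1.66 -41 -32.2 4.2 1;0 0 1.66 -41 -32.2 4.2 1;0 0 1.66 -41 -32.2 4.2 1;0 0 1.66 -41 -32.2 4.2 1;0 0 1.66 -41 -32.2 4.2 1;0 0 1.66 -41 -32.2 4.2 1")

```text
time: 1.45
tcp_pos: [0.4849, 0.1589, 0.1599]
tool_rot: [0.836, 0.548, -0.0, 0.001]
wrist_force: [-0.4, -0.5, 0.4]
width: 0.085
finger_force: 0.0
```

```bash
cat > look.py <<'E'
from workcell import r
from h import *
import sys
def look(name,guess):
    s=r.get_state();d=r.get_image("wrist");E=wrist_ext(s,d)
    im=d["image"];cv2.imwrite(f"pics/{name}.png",im[:,:,::-1])
    m=blue(im);n,L,st,_=cv2.connectedComponentsWithStats(m);k=1+st[1:,4].argmax();m=((L==k)*255).astype(np.uint8)
    p,f=fit([(d,E,m)],guess);print("box",p.round(4),"cost",f,(m>0).sum())
    _,_,st,c=cv2.connectedComponentsWithStats(orange(im))
    for a,q in zip(st[1:,4],c[1:]):
        if a>150:
            w=unproj(q,.047,d,E)[0][:2]-p[:2];cs,sn=np.cos(p[2]),np.sin(p[2])
            print(" orange",a,q.round(),"box-frame mm",np.round([1000*(cs*w[0]+sn*w[1]),1000*(cs*w[1]-sn*w[0])],1))
    return r.get_state(),p
E
python3 - <<'E'
from look import *
s,p=look("w1",[.483,.163,-.4])
print(s["tcp_pos"],R.from_quat(s["tool_rot"]).as_matrix()[:,1])
row(s,[p[0],p[1],.07],p[2]);row(s,[p[0],p[1],.008],p[2])
E
```

```text
box [ 0.4803  0.1563 -0.4352] cost 485.78823529411767 11032
 orange 1054 [312. 131.] box-frame mm [ 0.6 74.7]
 orange 1149 [254. 178.] box-frame mm [-42.9  38.9]
 orange 945 [255. 269.] box-frame mm [-43.9 -37. ]
 orange 692 [306. 308.] box-frame mm [ -0.3 -72.1]
[0.48361872 0.16153871 0.1599101 ] [ 9.19483208e-01 -3.93129240e-01  1.74222782e-04]
[0.    0.001 0.031] [-0.61 -0.1   8.99]
[0.    0.001 0.031] [-0.6  -0.1  15.19]
```

View pics/w1.png

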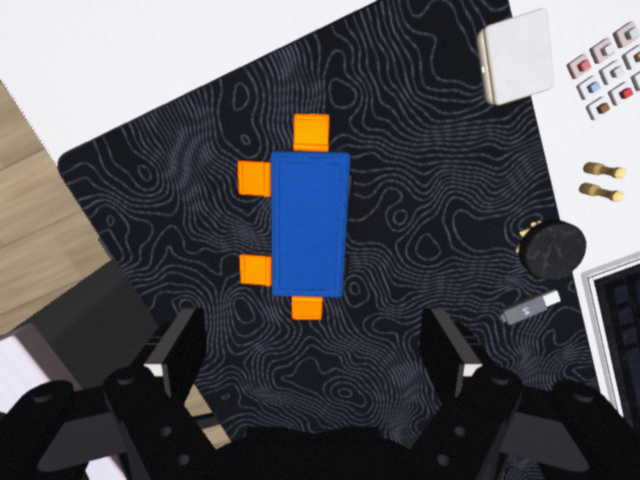

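>>> play_rows(series="0 0 0.033 -0.6 0 4 1;0 0 0.033 -0.6 0 6 1;0 0 0.033 -0.6 0 9 1;0 0 0.033 -0.6 0 12 1;0 0 0.033 -0.6 0 14 1;0 0 0.033 -0.6 0 15.4 1;0 0 0.033 -0.6 0 15.4 1;0 0 0.033 -0.6 0 15.4 0.5;0 0 0.033 -0.6 0 15.4 0.5;0 0 0.033 -0.6 0 15.4 0.5;0 0 0.033 -0.6 0 15.4 0.5;0 0 0.033 -0.6 0 15.4 0.5", newtons=50)

```text
time: 2.7
tcp_pos: [0.4811, 0.1584, 0.0074]
tool_rot: [0.842, 0.539, 0.001, -0.0]
wrist_force: [-2.8, 2.2, 6.8]
width: 0.0583
finger_force: 54.1
```

>>> play_rows(series="0 0 0 0 0 -0.5 0.5;0 0 0 0 0 -1.5 0.5;0 0 0 0 0 -2.5 0.5;0 0 0 0 0 -4 0.5;0 0 0 0 0 -5 0.5;0 0 0 0 0 -5 0.5;0 0 0 0 0 -5 0.5;0 0 0 0 0 -5 0.5;0 0 0 0 0 -5 0.5;0 0 0 0 0 -5 0.5")

```text
time: 3.7
tcp_pos: [0.4804, 0.1575, 0.0556]
tool_rot: [0.843, 0.539, -0.0, -0.0]
wrist_force: [-0.2, 0.5, -3.4]
width: 0.0585
finger_force: 54.6
```

```bash
python3 - <<'E'
from workcell import r
import cv2
for i in range(3):
    d=r.get_image("side");s=r.get_state();print(s["wrist_force"],s["tcp_pos"],s["width"])
cv2.imwrite("pics/lift.png",cv2.resize(d["image"][100:340,140:460,::-1],None,fx=2,fy=2))
E
```

```text
[ 0.83872871  0.50197019 -2.54483036] [0.48048094 0.15741247 0.05568635] 0.058672248210849536
[ 0.50840427  0.0552322  -2.93674338] [0.48052304 0.1574373  0.05575373] 0.058126777045921084
[ 0.39180393 -0.56717764 -2.81890798] [0.48058086 0.15747305 0.05585263] 0.05841978228015797
```

View pics/lift.png

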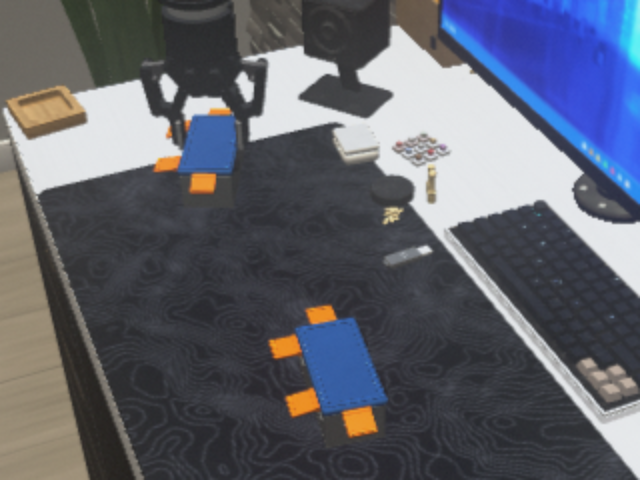

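It hangs level and reads only about 3 N, roughly 0.3 kg, so this box is the empty one. I'll set it back down gently.

>>> play_rows(series="0 0 0 0 0 2 0.5;0 0 0 0 0 3.5 0.5;0 0 0 0 0 4.2 0.5;0 0 0 0 0 4.6 0.5;0 0 0 0 0 4.8 0.5;0 0 0 0 0 4.9 0.5;0 0 0 0 0 4.95 0.5;0 0 0 0 0 4.95 0.5")

```text
time: 4.65
tcp_pos: [0.481, 0.1576, 0.0074]
tool_rot: [0.843, 0.539, 0.001, 0.0]
wrist_force: [-0.9, -1.1, 4.5]
width: 0.0579
finger_force: 55.3
```

>>> play_rows(series="0 0 0 0 0 0 1;0 0 0 0 0 0 1;0 0 0 0 0 0 1;0 0 0 0 0 0 1;0 0 0 0 0 -1 1;0 0 0 0 0 -3 1;0 0 0 0 0 -6 1;0 0 0 0 0 -10 1;0 0 0 0 0 -15 1;0 0 0 0 0 -15 1;0 0 0 0 0 -15 1")

```text
time: 5.75
tcp_pos: [0.4814, 0.1578, 0.1584]
tool_rot: [0.842, 0.539, 0.002, 0.0]
wrist_force: [-0.7, 0.5, -0.5]
width: 0.0851
finger_force: 0.0
```

```bash
python3 - <<'E'
from look import *
s,p=look("w2",[.481,.157,-.43])
print(s["tcp_pos"],s["wrist_force"],s["time"])
row(s,[.489,-.184,.16],-.18)
E
```

```text
box [ 0.4797  0.1556 -0.441 ] cost 506.5882352941176 11176
 orange 1126 [313. 130.] box-frame mm [ 0.4 74.5]
 orange 1152 [256. 178.] box-frame mm [-43.1  38.7]
 orange 963 [259. 270.] box-frame mm [-43.5 -37.3]
 orange 706 [311. 308.] box-frame mm [  0.2 -72.1]
[0.48041792 0.15759622 0.15704422] [-0.68811742 -0.89808474 -0.19874238] 5.8
[ 0.    -0.001 -0.253] [-30.65  15.11  -0.31]
```

>>> play_rows(series="0 0 -0.25 -30.7 15.1 -0.3 1;0 0 -0.25 -30.7 15.1 -0.3 1;0 0 -0.25 -30.7 15.1 -0.3 1;0 0 -0.25 -30.7 15.1 -0.3 1;0 0 -0.25 -30.7 15.1 -0.3 1;0 0 -0.25 -30.7 15.1 -0.3 1;0 0 -0.25 -30.7 15.1 -0.3 1;0 0 -0.25 -30.7 15.1 -0.3 1;0 0 -0.25 -30.7 15.1 -0.3 1;0 0 -0.25 -30.7 15.1 -0.3 1;0 0 -0.25 -30.7 15.1 -0.3 1")

```text
time: 6.9
tcp_pos: [0.4889, -0.1826, 0.1591]
tool_rot: [0.768, 0.641, -0.0, -0.001]
wrist_force: [1.0, -0.0, -0.1]
width: 0.0853
finger_force: 0.0
```

```bash
cat >> h.py <<'E'
def tgt(s,p,bx,by,z):
    "row to box-frame point (mm) at TCP height z, tool y along box x"
    q=put(p,np.array([[bx/1000,by/1000,z]]))[0];row(s,q,p[2])
E
python3 - <<'E'
from look import *
s,p=look("w3",[.489,-.184,-.18])
print(s["tcp_pos"],s["wrist_force"],s["time"],R.from_quat(s["tool_rot"]).as_matrix()[:,1])
tgt(s,p,0,0,.16);tgt(s,p,-3,38,.07);tgt(s,p,-3,38,.012)
E
```

```text
box [ 0.4887 -0.1883 -0.1517] cost 460.3843137254902 11083
 orange 379 [312. 135.] box-frame mm [ 0.7 73.3]
 orange 430 [256. 183.] box-frame mm [-43.4  39. ]
 orange 940 [263. 274.] box-frame mm [-43.7 -36.6]
 orange 705 [316. 311.] box-frame mm [ -0.3 -72.5]
[ 0.48899249 -0.18281538  0.15925512] [0.20137239 0.29908957 0.10625303] 6.95 [ 9.83759840e-01 -1.79487672e-01 -8.67626952e-04]
[-0.001 -0.001 -0.029] [-0.55  0.07 -0.07]
[-0.001 -0.001 -0.029] [ 3.24 -0.33  8.93]
[-0.001 -0.001 -0.029] [ 3.24 -0.32 14.73]
```

View pics/w3.png

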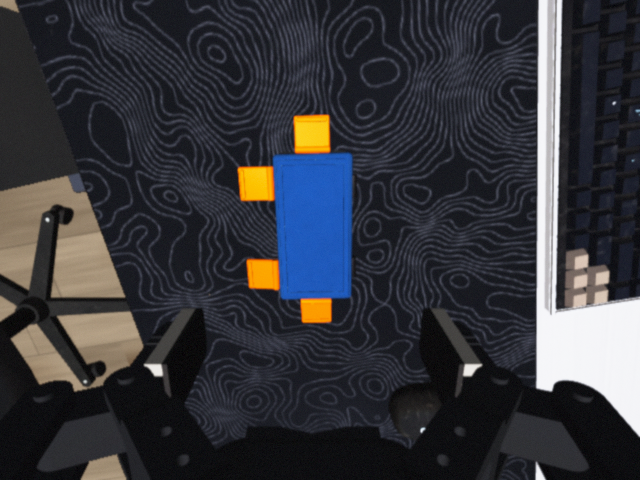

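>>> play_rows(series="0 0 -0.03 3.3 -0.3 3 1;0 0 -0.03 3.3 -0.3 6 1;0 0 -0.03 3.3 -0.3 8.9 1;0 0 -0.03 3.3 -0.3 8.9 1;0 0 -0.03 3.3 -0.3 8.9 1;0 0 -0.03 3.3 -0.3 8.9 1")

```text
time: 7.55
tcp_pos: [0.493, -0.1517, 0.072]
tool_rot: [0.759, 0.651, 0.001, 0.001]
wrist_force: [-0.6, -0.9, 1.0]
width: 0.0852
finger_force: 0.0
```

```bash
cat > st.py <<'E'
from h import *
from workcell import r
P=np.array([.4887,-.1883,-.1517])+np.r_[.00015,.001,0]
def bf(P=P):
    s=r.get_state();w=s["tcp_pos"][:2]-P[:2];c,n=np.cos(P[2]),np.sin(P[2])
    y=R.from_quat(s["tool_rot"]).as_matrix()[:,1]
    print("t",round(s["time"],2),"box-frame",np.round([1000*(c*w[0]+n*w[1]),1000*(c*w[1]-n*w[0]),1000*s["tcp_pos"][2]],1),"th",np.arctan2(y[1],y[0]).round(3),"F",np.round(s["wrist_force"],1),"w",round(s["width"],4));return s
if __name__=="__main__": bf()
E
python3 st.py
```

```text
t 7.55 box-frame [-1.3 35.8 72. ] th -0.153 F [-0.6 -0.9  1. ] w 0.0852
```

>>> play_rows(series="0 0 0 0.2 -0.15 1.5 1;0 0 0 0.2 -0.15 2.5 1;0 0 0 0.2 -0.15 3.5 1;0 0 0 0.2 -0.15 4.3 1;0 0 0 0.2 -0.15 5 1;0 0 0 0.2 -0.15 5.6 1;0 0 0 0.2 -0.15 5.9 1;0 0 0 0.2 -0.15 5.9 1")

```text
time: 8.35
tcp_pos: [0.4906, -0.1493, 0.0112]
tool_rot: [0.759, 0.651, -0.0, -0.0]
wrist_force: [-0.3, 0.0, 0.6]
width: 0.0856
finger_force: 0.0
```

>>> play_rows(series="0 0 0 0 0 0 0.6;0 0 0 0 0 0 0.6;0 0 0 0 0 0 0.6;0 0 0 0 0 0 0.6;0 0 0 0 0 0 0.6;0 0 0 0 0 0 0.6", newtons=30)

```text
time: 8.95
tcp_pos: [0.4935, -0.1498, 0.0131]
tool_rot: [0.759, 0.651, 0.002, 0.002]
wrist_force: [3.6, 0.3, 7.4]
width: 0.0587
finger_force: 33.5
```

```bash
python3 st.py
```

```text
t 8.95 box-frame [-1.1 37.7 13.1] th -0.153 F [3.6 0.3 7.4] w 0.0587
```

```bash
python3 - <<'E'
from workcell import r
import cv2,numpy as np
a=r.get_image("side")["image"][215:345,240:370];b=r.get_image("scene")["image"][210:310,270:370]
f=lambda i:cv2.resize(i[:,:,::-1],(400,400),interpolation=cv2.INTER_CUBIC)
cv2.imwrite("pics/sq1.png",np.hstack([f(a),f(b)]))
E
```

```text
(no output)
```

View pics/sq1.png

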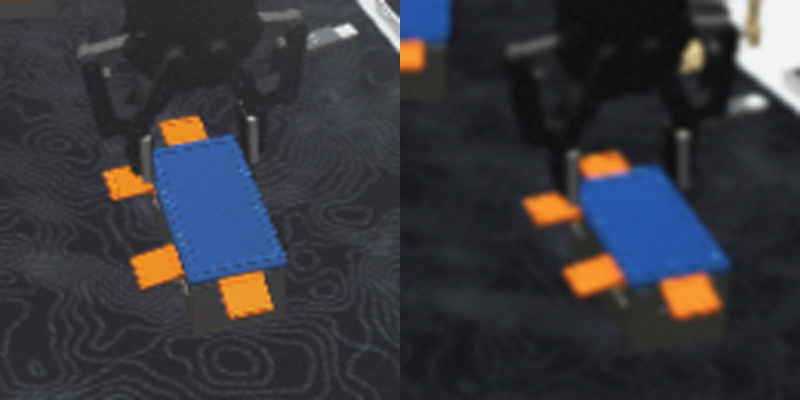

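```bash
python3 - <<'E'
from st import *
s=bf()
for n,(x0,y0,k) in {"side":(240,215,400/130),"scene":(270,210,4)}.items():
    d=r.get_image(n);E=np.array(d["extrinsics"])
    pts=np.array([[-.033,.038,.045],[-.057,.038,.045],[0,.063,.045],[-.03,.06,.051],[-.03,-.06,.051],[.03,-.06,.051],[-.03,.038,.02],[-.03,.038,.05],[-.03,.06,.02],[-.03,.06,.05]])
    print(n,((proj(put(P,pts),d,E)-[x0,y0])*k).round().tolist())
    _,L=cv2.connectedComponents(blue(d["image"]));m=((L==L[283,308] if n=="side" else L==L[265,332])*255).astype(np.uint8)
    print(fit([(d,E,m)],[.489,-.184,-.17]))
E
```

```text
t 9.05 box-frame [-1.1 37.7 13.1] th -0.153 F [ 2.9 -0.3  8. ] w 0.0585
side [[149.0, 176.0], [111.0, 183.0], [191.0, 141.0], [146.0, 145.0], [191.0, 277.0], [291.0, 257.0], [155.0, 205.0], [153.0, 169.0], [148.0, 182.0], [146.0, 146.0]]
(array([ 0.48799034, -0.18330765, -0.17703836]), np.float64(260.33725490196076))
scene [[170.0, 203.0], [131.0, 209.0], [210.0, 174.0], [164.0, 176.0], [229.0, 278.0], [332.0, 260.0], [175.0, 239.0], [175.0, 195.0], [165.0, 221.0], [164.0, 177.0]]
(array([ 0.49028889, -0.18265298, -0.18344843]), np.float64(180.45490196078433))
```

```bash
python3 - <<'E'
from st import *
V={n:r.get_image(n) for n in("side","scene")}
def ray(n,uv):
    d=V[n];E=np.array(d["extrinsics"]);a=unproj(uv,0.,d,E)[0];c=np.linalg.inv(E)[:3,3];v=a-c;return c,v/np.linalg.norm(v)
for nm,a,b in [("front top",(147,135),(173,152)),("front bot",(147,180),(173,205)),("back top",(252,118),(283,130)),("back bot",(252,160),(284,186))]:
    c1,v1=ray("side",np.array(a)*130/400+[240,215]);c2,v2=ray("scene",np.array(b)/4+[270,210])
    t=np.linalg.lstsq(np.c_[v1,-v2],c2-c1,rcond=None)[0];q=(c1+t[0]*v1+c2+t[1]*v2)/2
    w=q[:2]-P[:2];c,n=np.cos(P[2]),np.sin(P[2]);print(nm,np.round([1000*(c*w[0]+n*w[1]),1000*(c*w[1]-n*w[0]),1000*q[2]]),np.linalg.norm(c1+t[0]*v1-c2-t[1]*v2))
E
```

```text
front top [-33.  33.  82.] 0.001232440476959381
front bot [-35.  29.  49.] 0.0020842946574239313
back top [28. 18. 94.] 0.0013204478272403099
back bot [31. 25. 53.] 0.00377610201459537
```

```bash
python3 - <<'E'
from st import *
d=r.get_image("wrist");cv2.imwrite("pics/w4.png",d["image"][:,:,::-1])
E=wrist_ext(bf(),d);pts=np.array([[-.033,.038,.045],[-.057,.038,.045],[-.033,-.038,.045],[0,.087,.045],[-.03,.06,.051],[.03,.06,.051],[-.03,.038,.02],[-.001,.0377,.0131]])
print(proj(put(P,pts),d,E).round().tolist())
E
```

```text
t 9.3 box-frame [-1.1 37.7 13.1] th -0.153 F [3.6 0.1 7.1] w 0.0587
[[238.0, 314.0], [182.0, 314.0], [248.0, 451.0], [316.0, 201.0], [240.0, 272.0], [392.0, 271.0], [254.0, 288.0], [313.0, 283.0]]
```

View pics/w4.png

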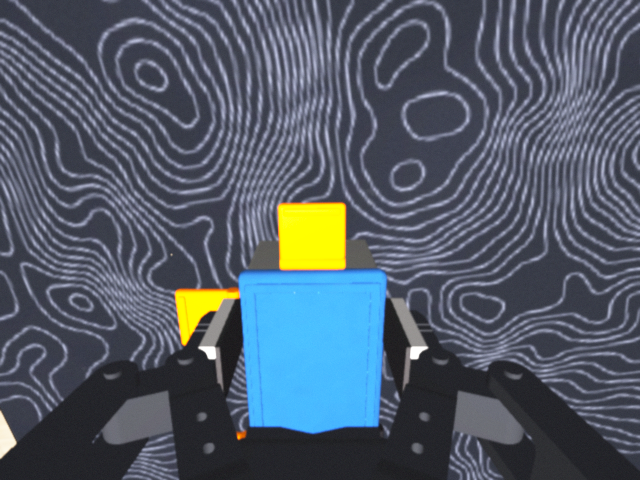

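The wrist view shows flap 1 still level at (180–240, 290–345), with the front finger standing on top of it. Triangulating the tip puts it about 34 mm behind the reported TCP (43 mm when open), so I was gripping the lid rim. I'll open and go deeper, watching the force.

>>> play_rows(series="0 0 0 0 0 0 1;0 0 0 0 0 -0.2 1;0 0 0 0 0 -0.2 1;0 0 0 0 0 -0.2 1;0 0 0 0 0 0.5 1;0 0 0 0 0 1 1;0 0 0 0 0 1 1")

```text
time: 10.0
tcp_pos: [0.4902, -0.1491, 0.0006]
tool_rot: [0.759, 0.651, -0.0, -0.001]
wrist_force: [0.1, 0.1, -0.2]
width: 0.0854
finger_force: 0.0
```

```bash
python3 st.py
```

```text
t 10.0 box-frame [-4.4 37.9  0.6] th -0.153 F [ 0.1  0.1 -0.2] w 0.0854
```

>>> play_rows(series="0 0 0 0 0.2 0.5 1;0 0 0 0 0.2 0.9 1;0 0 0 0 0.2 1.3 1;0 0 0 0 0.2 1.7 1;0 0 0 0 0.2 1.7 1")

```text
time: 10.5
tcp_pos: [0.4925, -0.1495, -0.0161]
tool_rot: [0.759, 0.651, -0.0, -0.0]
wrist_force: [-0.2, 0.4, -0.3]
width: 0.0854
finger_force: 0.2
```

```bash
python3 st.py
```

```text
t 10.5 box-frame [ -2.1  37.9 -16.1] th -0.153 F [-0.2  0.4 -0.3] w 0.0854
```

>>> play_rows(series="0 0 0 0 0 0 0.6;0 0 0 0 0 0 0.6;0 0 0 0 0 0 0.6;0 0 0 0 0 0 0.6;0 0 0 0 0 0 0.6;0 0 0 0 0 0 0.6", newtons=30)

```text
time: 11.1
tcp_pos: [0.4926, -0.1495, -0.0153]
tool_rot: [0.759, 0.651, -0.0, -0.0]
wrist_force: [-2.5, -0.0, 4.8]
width: 0.0644
finger_force: 33.6
```

```bash
python3 - <<'E'
from st import *
bf()
a=r.get_image("side")["image"][215:345,240:370];b=r.get_image("wrist")["image"][:,80:560]
f=lambda i:cv2.resize(i[:,:,::-1],(400,400),interpolation=cv2.INTER_CUBIC)
cv2.imwrite("pics/sq2.png",np.hstack([f(a),f(b)]))
E
```

```text
t 11.1 box-frame [ -2.   38.  -15.3] th -0.153 F [-2.5 -0.   4.8] w 0.0644
```

View pics/sq2.png

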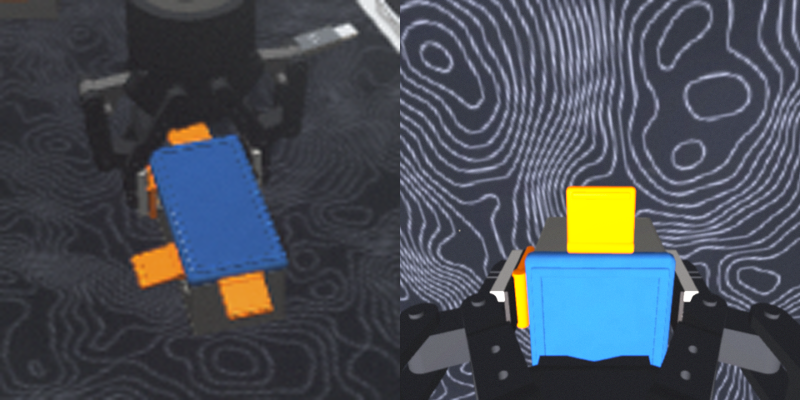

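Flap 1 now hangs shut (width 64.4 mm, which matches the closed geometry). Next is clip 2.

>>> play_rows(series="0 0 0 0 0 0 1;0 0 0 0 0 0 1;0 0 0 0 0 0 1;0 0 0 0 0 -1.5 1;0 0 0 0 0 -3.4 1;0 0 0 -4 0 -3.4 1;0 0 0 -7.6 0 -3.4 1;0 0 0 -7.6 0 -3.4 1;0 0 0 -7.6 0 -3.4 1;0 0 0 -7.6 0 -3.4 1")

```text
time: 12.2
tcp_pos: [0.4814, -0.2236, 0.0184]
tool_rot: [0.759, 0.651, 0.0, -0.0]
wrist_force: [-0.6, 1.5, -0.4]
width: 0.0852
finger_force: 0.0
```

```bash
python3 - <<'E'
from st import *
bf()
d=r.get_image("side");_,_,st,c=cv2.connectedComponentsWithStats(orange(d["image"]))
print([(a,q.round().tolist()) for a,q in zip(st[1:,4],c[1:]) if a>30])
d=r.get_image("side");E=np.array(d["extrinsics"])
_,L=cv2.connectedComponents(blue(d["image"]));print(fit([(d,E,((L==L[283,308])*255).astype(np.uint8))],[.489,-.184,-.17]))
E
```

```text
t 12.2 box-frame [ -1.9 -37.   18.4] th -0.152 F [-0.6  1.5 -0.4] w 0.0852
[(np.int32(178), [353.0, 8.0]), (np.int32(900), [347.0, 39.0]), (np.int32(54), [231.0, 182.0]), (np.int32(70), [226.0, 200.0]), (np.int32(116), [244.0, 210.0]), (np.int32(159), [291.0, 301.0]), (np.int32(195), [319.0, 311.0])]
(array([ 0.48892344, -0.18403751, -0.19615586]), np.float64(518.8156862745099))
```

>>> play_rows(series="0 0 0 0 0 1.2 1;0 0 0 0 0 1.8 1;0 0 0 0 0 2.3 1;0 0 0 0 0 2.8 1;0 0 0 0 0 3.2 1;0 0 0 0 0 3.45 1;0 0 0 0 0 3.45 1")

```text
time: 13.0
tcp_pos: [0.4805, -0.2246, -0.0163]
tool_rot: [0.759, 0.651, -0.0, -0.001]
wrist_force: [-1.3, -0.1, 0.5]
width: 0.0855
finger_force: 0.8
```

>>> play_rows(series="0 0 0 0 0 0 0.6;0 0 0 0 0 0 0.6;0 0 0 0 0 0 0.6;0 0 0 0 0 0 0.6;0 0 0 0 0 0 0.6;0 0 0 0 0 0 0.6", newtons=30)

```text
time: 13.6
tcp_pos: [0.4815, -0.2248, -0.0156]
tool_rot: [0.759, 0.651, 0.0, 0.0]
wrist_force: [-1.1, 0.2, 5.4]
width: 0.064
finger_force: 33.8
```

>>> play_rows(series="0 0 0 0 0 0 1;0 0 0 0 0 0 1;0 0 0 0 0 0 1;0 0 0 0 0 -1.5 1;0 0 0 0 0 -4.5 1;0 0 0 3 0 -9 1;0 0 0 5 0 -14 1;0 0 0 5 0 -17 1;0 0 0 5 0 -17 1;0 0 0 5 0 -17 1;0 0 0 5 0 -17 1")

```text
time: 14.7
tcp_pos: [0.488, -0.1752, 0.1529]
tool_rot: [0.759, 0.651, -0.001, -0.001]
wrist_force: [-0.0, -0.6, -0.7]
width: 0.0853
finger_force: 0.0
```

```bash
python3 - <<'E'
from st import *
from look import look
s,p=look("w5",[.489,-.187,-.155]);bf(p)
print("frame P");bf()
E
```

```text
box [ 0.4895 -0.1887 -0.1503] cost 501.5529411764706 11238
 orange 210 [317. 146.] box-frame mm [-0.4 73.7]
 orange 157 [273. 192.] box-frame mm [-33.7  39.2]
 orange 151 [276. 282.] box-frame mm [-33.6 -34.9]
 orange 173 [316. 323.] box-frame mm [ -0.8 -73.1]
t 14.75 box-frame [ -3.7  13.1 152.7] th -0.154 F [0.1 0.4 0.8] w 0.0852
frame P
t 14.75 box-frame [ -2.8  11.8 152.7] th -0.154 F [0.1 0.4 0.8] w 0.0852
```

>>> play_rows(series="0 0 0 3 0.3 3 0;0 0 0 6.7 0.4 6 0;0 0 0 6.7 0.4 9 0;0 0 0 6.7 0.4 10.8 0;0 0 0 6.7 0.4 10.8 0;0 0 0 6.7 0.4 10.8 0;0 0 0 6.7 0.4 10.8 0;0 0 0 6.7 0.4 10.8 0;0 0 0 6.7 0.4 10.8 0;0 0 0 6.7 0.4 10.8 0", newtons=20)

```text
time: 15.75
tcp_pos: [0.5033, -0.1098, 0.0467]
tool_rot: [0.759, 0.651, 0.0, 0.0]
wrist_force: [-0.3, 0.2, -0.3]
width: -0.0003
finger_force: 0.0
```

```bash
python3 - <<'E'
from st import *
bf(np.array([.4897,-.1877,-.150]))
d=r.get_image("wrist");cv2.imwrite("pics/w6.png",d["image"][:,:,::-1])
E
```

```text
t 15.75 box-frame [ 1.8 79.1 46.7] th -0.153 F [-0.3  0.2 -0.3] w -0.0003
```

View pics/w6.png

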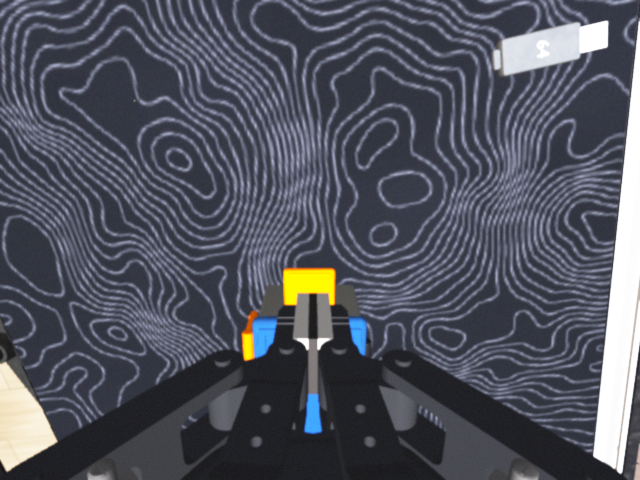

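The closed fingertips (295–332, 293) sit over the end flap (284–335, 268–305), about 1.8 mm off-centre. I'll press down vertically.

>>> play_rows(series="0 0 0 0 -0.18 1 0;0 0 0 0 -0.18 2.5 0;0 0 0 0 -0.18 3.2 0;0 0 0 0 -0.18 3.8 0;0 0 0 0 -0.18 4.4 0;0 0 0 0 -0.18 4.8 0")

```text
time: 16.4
tcp_pos: [0.5012, -0.1091, -0.0023]
tool_rot: [0.759, 0.651, 0.0, -0.0]
wrist_force: [0.1, 0.7, 1.2]
width: -0.0
finger_force: 0.3
```

>>> play_rows(series="0 0 0 0 0 0.4 0;0 0 0 0 0 0.8 0;0 0 0 0 0 1.2 0;0 0 0 0 0 1.5 0;0 0 0 0 0 1.5 0")

```text
time: 16.9
tcp_pos: [0.5009, -0.1094, -0.0173]
tool_rot: [0.759, 0.651, -0.0, -0.0]
wrist_force: [-0.5, -0.1, -0.9]
width: 0.0
finger_force: 0.0
```

```bash
python3 - <<'E'
from st import *
bf(np.array([.4897,-.1877,-.150]))
E
```

```text
t 16.9 box-frame [ -0.6  79.1 -17.3] th -0.153 F [-0.5 -0.1 -0.9] w 0.0
```

>>> play_rows(series="0 0 0 0 0 -2.5 0;0 0 0 0 0 -7 0;0 0 0 -3 0 -12 0;0 0 0 -6.7 0 -17 0;0 0 0 -6.7 0 -17 0;0 0 0 -6.7 0 -17 0;0 0 0 -6.7 0 -17 0")

```text
time: 17.6
tcp_pos: [0.4909, -0.1752, 0.153]
tool_rot: [0.759, 0.651, 0.0, -0.0]
wrist_force: [0.2, 0.7, -0.5]
width: 0.0001
finger_force: 0.0
```

```bash
python3 - <<'E'
from st import *
from look import look
s,p=look("w7",[.489,-.187,-.155]);p=p+np.r_[.00015,.001,0];bf(p)
E
```

```text
box [ 0.4895 -0.1882 -0.1515] cost 1240.2627450980392 10489
 orange 357 [313. 159.] box-frame mm [-0.6 64.3]
 orange 259 [269. 194.] box-frame mm [-33.5  37.8]
 orange 219 [273. 285.] box-frame mm [-33.5 -38.2]
t 17.65 box-frame [ -1.   12.7 152.2] th -0.152 F [0.4 1.2 0. ] w -0.0001
```

>>> play_rows(series="0 0 0 -5 0.1 0 0;0 0 0 -9.1 0.1 3 0;0 0 0 -9.1 0.1 7 0;0 0 0 -9.1 0.1 10.7 0;0 0 0 -9.1 0.1 10.7 0;0 0 0 -9.1 0.1 10.7 0")

```text
time: 18.25
tcp_pos: [0.4776, -0.2645, 0.0453]
tool_rot: [0.759, 0.651, -0.001, -0.002]
wrist_force: [-0.2, -0.1, 0.7]
width: -0.0001
finger_force: 0.0
```

```bash
python3 - <<'E'
from st import *
bf(np.array([.4897,-.1874,-.151]))
E
```

```text
t 18.25 box-frame [ -0.3 -78.   45.3] th -0.152 F [-0.2 -0.1  0.7] w -0.0001
```

>>> play_rows(series="0 0 0 0 0 1 0;0 0 0 0 0 2.4 0;0 0 0 0 0 3.1 0;0 0 0 0 0 3.7 0;0 0 0 0 0 4.3 0;0 0 0 0 0 4.7 0;0 0 0 0 0 5.1 0;0 0 0 0 0 5.5 0;0 0 0 0 0 5.9 0;0 0 0 0 0 6.2 0;0 0 0 0 0 6.2 0")

```text
time: 19.35
tcp_pos: [0.4778, -0.2653, -0.0165]
tool_rot: [0.759, 0.651, -0.0, -0.001]
wrist_force: [-0.9, -0.4, 1.3]
width: 0.0002
finger_force: 0.0
```

```bash
python3 - <<'E'
from st import *
bf(np.array([.4897,-.1874,-.151]))
E
```

```text
t 19.35 box-frame [ -0.  -78.8 -16.5] th -0.153 F [-0.9 -0.4  1.3] w 0.0002
```

>>> play_rows(series="0 0 0 0 0 -2.5 0;0 0 0 0 0 -7 0;0 0 0 0 0 -12 0;0 0 0 0 0 -17 0;0 0 0 0 0 -21 0;0 0 0 0 0 -21 0;0 0 0 0 0 -21 0;0 0 0 0 0 -21 0")

```text
time: 20.15
tcp_pos: [0.4774, -0.2651, 0.1929]
tool_rot: [0.759, 0.651, -0.0, -0.001]
wrist_force: [-0.3, 0.4, -0.2]
width: -0.0001
finger_force: 0.0
```

```bash
python3 - <<'E'
from st import *
from look import look
s,p=look("w8",[.489,-.187,-.155]);bf(p)
d=r.get_image("side");_,_,st,c=cv2.connectedComponentsWithStats(orange(d["image"]))
print([(a,q.round().tolist()) for a,q in zip(st[1:,4],c[1:]) if a>10 and q[1]>150])
E=np.array(d["extrinsics"]);print(proj(put([.4897,-.1877,-.151],np.array([[-.033,.038,.03],[-.033,-.038,.03],[0,-.065,.03],[0,-.075,.047]])),d,E).round())
E
```

```text
box [ 0.4893 -0.1884 -0.1474] cost 447.25098039215686 11565
 orange 232 [314.  34.] box-frame mm [ 0.9 63.6]
 orange 243 [271.  69.] box-frame mm [-33.4  38.8]
 orange 202 [274. 167.] box-frame mm [-33.5 -37.3]
 orange 196 [313. 197.] box-frame mm [ -0.4 -63.1]
t 20.2 box-frame [ -0.5 -77.6 192.6] th -0.153 F [-0.   1.   0.1] w 0.0003
[(np.int32(21), [252.0, 173.0]), (np.int32(54), [231.0, 182.0]), (np.int32(69), [225.0, 200.0]), (np.int32(115), [243.0, 209.0]), (np.int32(13), [301.0, 260.0]), (np.int32(30), [288.0, 272.0]), (np.int32(46), [297.0, 301.0]), (np.int32(120), [318.0, 309.0])]
[[289. 278.]
 [298. 305.]
 [320. 312.]
 [321. 309.]]
```

```bash
python3 -c "
from workcell import r
print(r.close_job())"
```

```text
the job is handed in; nothing more can be done
None
```

Handed in at about 20 s: I lifted the left box (+y side), which read about 0.3 kg, so it is the empty one; it stands back on the mat with its clips open. By elimination the other box is the full one (I did not weigh it), and the last wrist image shows all four of its clips shut.

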